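# Seat the lid and gauge the gift box under the height bar

### The job

Press the gift box's black lid fully down without ramming it, then run the box through the height gauge: slide it along the lane, under the yellow bar without striking the bar, until its front end is home on the red bumper, and keep it pushed there lightly but firmly (a push of about 15 N) for a second. Leave the closed box standing in the lane under the bar, let go of it, and do not disturb the bottles, cup and weight around it.

Things in the scene. Friction and masses are not known exactly. Their poses are not given: they have to be found in the camera images.
- gauge: Fixed height gauge: white bed 290 x 120 x 12 mm (top 12 mm above the bench), lane along its +x. Origin on the bench under the lane's centre line; bed from x = -145 to +145 mm. Aluminium side guides, 15 mm high above the bed, leave a lane 60 mm wide from x = -10 to +110; from x = -10 back to -60 they flare out to 84 mm apart; behind -60 the bed is open
- bridge: Fixed yellow bridge bar across the lane on two aluminium posts. Origin on the bed's top under the bar's middle, at gauge x = +35 mm; axes as the gauge. The bar is 12 mm wide along x, underside 58 mm and top 70 mm above the bed; posts 14 x 12 mm at y = -50 and +50 mm
- stop: End stop at the far end of the lane: a fixed grey block 18 x 70 x 45 mm; origin on the bed's top, in the middle of the face that looks back down the lane, at gauge x = +124 mm. It carries a red bumper, a disc 26 mm across, 24 mm above the bed, on a clamped screw, unyielding. Its face stands 6 to 46 mm out from the block, set differently each time; this is not measured: feel for it
- box: Loose light-wood gift box, 100 (x) x 56 (y) x 48 mm (z) without lid, 0.25 to 0.5 kg in all, dragging with up to about 5 N; origin at the centre of its underside, z up. With the lid fully home it is 56 mm high, 2 mm less than the gap under the bar. Either end may lead. With its front end on the bumper its rear face is at gauge x = -22 to +18 mm, still short of the bar
- lid: Black press-in lid of the box, 96 x 52 x 8 mm; origin at the centre of the plate's underside, 48 mm above the box's origin when fully home. It starts 5 to 9 mm higher than that. It only slides straight along the box's z, stays where it is left, slides under about 9 N of pressing, then meets the box solidly
- flask0: Bystander: standing black capped bottle, 42 mm across, 110 mm tall; origin at the centre of its underside
- flask1: Bystander: standing black capped bottle, 42 mm across, 110 mm tall; origin at the centre of its underside
- flask2: Bystander: standing black capped bottle, 42 mm across, 110 mm tall; origin at the centre of its underside
- flask3: Bystander: standing black capped bottle, 42 mm across, 110 mm tall; origin at the centre of its underside
- flask4: Bystander: standing black capped bottle, 42 mm across, 110 mm tall; origin at the centre of its underside
- cup: Bystander: standing white cup, 72 mm across, 75 mm tall; origin at the centre of its underside
- weight: Bystander: standing brass weight, 44 mm across, 45 mm tall; origin at the centre of its underside
Mind the look-alikes: they are no part of the job. What is shaped like the box but blue or turquoise is not meant.

How it is judged (in metres and radians):
On the way, in this order (a step that is already met when the one before it is completed fails the run):
1. the lid is fully home on the box (within 1.5 mm) (z of lid in the frame of box below 0.0495 m), for 0.3 s.
2. with the lid home, the box lies in the lane under the bar and is kept pushed against the red bumper with more than 5 N for 0.5 s (z of lid in the frame of box below 0.0495 m and x of box in the frame of gauge above 0.025 m and contact force between box and stop above 5 N), for 0.5 s.
At the end, for the whole second after the job is handed in: The box stands upright and at rest on the bed inside the lane, under the bar, its front end past the bar (box centre 25 to 70.5 mm along the gauge), its lid home within 1.5 mm (z of lid in the frame of box below 0.0495 m and x of box in the frame of gauge between 0.025 and 0.0705 m and y of box in the frame of gauge between -0.005 and 0.005 m and z of box in the frame of gauge below 0.015 m and angle between box's own z axis and vertical below 0.05 rad and angle between the x axis of box and the x axis of gauge, either way round below 0.1 rad and linear speed of box below 0.01 m/s); the robot touches nothing.
It fails at once if the lid is rammed: pressed with more than 35 N (contact force between anything else and lid above 35 N).
It fails at once if the box or its lid strikes the bridge with more than 8 N (contact force between box and bridge above 8 N).
It fails at once if the box is rammed against the bumper with more than 22 N (contact force between box and stop above 22 N).
It fails at once if a bottle, the cup or the weight is moved more than 20 mm or tipped (distance of any of flask0, flask1, flask2, flask3, flask4, cup, weight from where it was at the start of the episode above 0.02 m or angle between any of flask0, flask1, flask2, flask3, flask4, cup, weight's own z axis and vertical above 0.3 rad).
It also fails if it takes over 70 s, if anything falls off the work surface, if the arm or the gripper's body presses on something with over 40 N, if the wrist force passes 120 N, or if a joint passes its speed limit or range.

### The arm

A 6-joint arm with a two-finger parallel gripper is mounted at the origin on the work surface. World frame = base frame: x ahead of the robot, y to its left, z up, the work surface at z = 0. Lengths are in mm, angles in rad, forces in N, time in s.
With the tool pointing down it reaches from about 400 to 925 mm from the base axis. Payload 12.5 kg.
Tool frame: the origin (TCP) lies midway between the tips of the shut fingers; the grasp point (between the pads) lies 19 mm behind it; z points along the fingers, y is the line along which they close (so a half turn about z gives the same grasp; the last joint's range is limited). The gripper opens to 95 mm and grips with 3 to 60 N. Pads are 20 mm wide; open, the fingers measure 119 mm over their backs; the gripper's body (75 mm by 180 mm) begins 59 mm behind the grasp point.
Start: joints at [1.05, 0.491, 1.559, -0, 1.092, -0.106], TCP at [251.865, 572.023, 214.661] pointing down, gripper open.
Joint ranges: [-3.1, 3.1], [-0.84, 2.19], [0.05, 2.79], [-1.13, 4.28], [0.06, 2.93], [-2.69, 2.69]. Speed limits (rad/s): [2.22, 2.22, 2.79, 3.14, 3.14, 3.14].

### API

Orientations are given as [roll, pitch, yaw] about the fixed x, y, z axes, in that order (R = Rz(yaw) Ry(pitch) Rx(roll)).
In Python, from cell import state, read_camera, camera_info, env gives the robot as it stands.
- The arm moves only by the tool move_arm, never from a script. Its argument "commands" is a list of rows, each a list of 3 entries, a list of its own where there are three numbers: the shift along the world's x, y, z in cm, then the turn, a rotation vector about the world's x, y, z in degrees, then the opening, from 0 (shut) to 1 (fully open). A call has 1 to 10 rows; each row shifts and turns the commanded pose from where the row before left it; what a row does not reach is not made up. A row lasts 1/10 s, in which the tool goes at most 50 mm and 8.59 degrees, less where a joint would pass 70% of its speed; a pose out of reach is approached as far as the arm can. A call with a gripper value outside its range is refused whole. The fingers move at their own pace and stop on an object; the grip force is fixed at half the most. Time passes only in rows, so rows that do not move let the fingers close. It gives the time, the measured TCP pose, the force, the opening and the grip force at its end, in the units of the state.
- state(): the state, without advancing time (a new reading comes with each control period).
- read_camera(name): name is "scene" or "top" or "wrist"; returns the picture (420x560x3 uint8, blue, green, red); there is no depth.
- camera_info(name): a dict with "K" (3x3 intrinsics, pixels), "k1" (the pictures are not rectified: a ray, as slopes to the right and down, at radius r is drawn at 1 + k1 r^2 times it, then the intrinsics apply), "cam_to_world" (4x4, takes a point from camera to world coordinates). Camera axes: x right, y down, z forward; pixel columns grow to the right and rows downward; lengths in mm; the calibration is good to about 2 mm. A picture is of the moment at which its call begins: read the wrist's pose just before it. camera_info takes no time and is no camera call; for the wrist camera it gives the pose at the moment of the call.
- env.job_done(): hands the job in; it is judged then, once.
The state is a dict: "t": time; "joints": joint angles; "qvel": joint speeds; "tau": joint torques, N m; "eef_pos": TCP position; "tcp_rot": TCP orientation; "ft_force": force on the tool from outside, world axes, zero at the start; "moment": the same for the moment, N m; "opening": opening from 0.0 (shut) to 1.0 (fully open); "grip_force": force on a finger pad.
Only numpy, scipy, OpenCV 4.12 (cv2) and the standard library are available. Lean on these libraries where they do the work, as an engineer would, in place of code of your own. Each camera call takes 0.05 s, during which the arm holds its last target. There are 200 camera calls.

## Working session

There is one attempt and no reset: what is moved stays moved. The work goes in short steps, Python scripts to look and compute and a tool call to move; the robot and the scene stay as the last step left them, time stands still between calls to the robot, and variables do not carry over. Pictures are saved under pics/ and viewed, at most 10 in all, crops included, and the job is handed in when it is done.

Besides the shell and the picture viewer there is one more tool, called as name(argument=value, ...), one argument or row to a line, values as JSON. move_arm: Moves the arm, as the interface text tells. Its arguments: {"type":"object","properties":{"commands":{"type":"array"}},"required":["commands"]}

```bash
mkdir -p pics; ls; python3 - <<'E'
from cell import state, read_camera, camera_info, env
import cv2,numpy as np
for n in("scene","top"):
    cv2.imwrite(f"pics/{n}0.png",read_camera(n)); c=camera_info(n); print(n,np.round(c["K"],1).tolist(),c["k1"],np.round(c["cam_to_world"],3).tolist())
print(state())
E
```

```text
pics
scene [[461.8, 0.0, 275.8], [0.0, 461.8, 210.8], [0.0, 0.0, 1.0]] 0.02697652773285922 [[0.133, 0.855, -0.502, 1225.214], [0.991, -0.116, 0.065, -93.324], [-0.002, -0.506, -0.863, 1187.266], [0.0, 0.0, 0.0, 1.0]]
top [[401.0, 0.0, 285.1], [0.0, 401.0, 206.7], [0.0, 0.0, 1.0]] -0.012336151937757164 [[0.057, -0.976, 0.21, 367.045], [-0.998, -0.055, 0.018, -27.641], [-0.006, -0.21, -0.978, 1013.136], [0.0, 0.0, 0.0, 1.0]]
{'t': 0.1, 'joints': array([ 1.05041074e+00,  4.91498844e-01,  1.55939299e+00,  3.04357240e-06,
        1.09171404e+00, -1.05573837e-01]), 'qvel': array([-0.00034523, -0.00177138, -0.00332056, -0.00053931,  0.00067024,
        0.00017286]), 'tau': array([ 1.76274381e-03, -6.13625264e+01, -2.58604091e+01,  6.93594874e-02,
        4.69489151e-02, -2.30275771e-05]), 'eef_pos': array([251.73922331, 571.81857618, 214.11891664]), 'tcp_rot': array([-3.14058536e+00, -1.09455485e-04,  2.72677944e+00]), 'ft_force': array([ 0.56531379, -0.88639796, -0.40230079]), 'moment': array([-0.03857357,  0.00068828,  0.0063677 ]), 'grip_force': 0.0, 'opening': 1.0012610344418669}
```

View pics/top0.png

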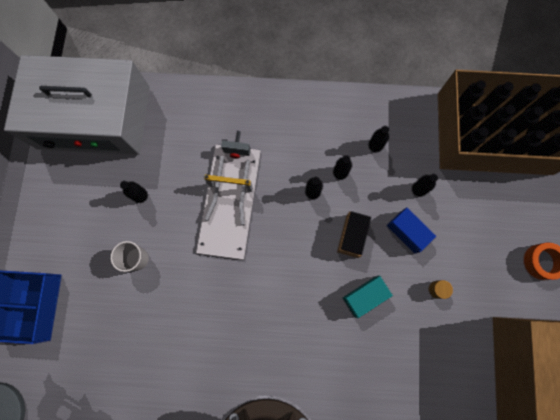

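View pics/scene0.png

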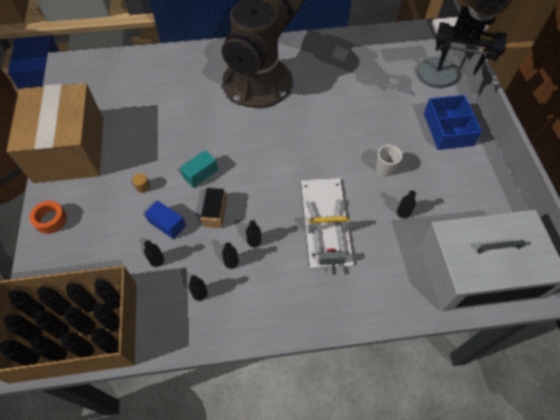

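The top view shows the box at about (354,235), the gauge lane running upward from its open end (222,255) to the stop (236,150), and flasks at (314,188) and (343,167). The blue block is at (412,230), the turquoise one at (368,297). The scene view agrees.

```bash
cat > h.py <<'E'
from cell import state, read_camera, camera_info, env
import cv2,numpy as np
def ray(c,uv):
    K=c["K"];T=np.array(c["cam_to_world"]);k=c["k1"]
    uv=np.asarray(uv,float).reshape(-1,1,2)
    p=cv2.undistortPoints(uv,np.array(K,float),np.array([k,0,0,0.]))[:,0]
    return T[:3,3],np.c_[p,np.ones(len(p))]@T[:3,:3].T
def onplane(c,uv,z):
    o,d=ray(c,uv); return o+d*((z-o[2])/d[:,2])[:,None]
def project(c,P):
    T=np.array(c["cam_to_world"]);p=(np.atleast_2d(P)-T[:3,3])@T[:3,:3];s=p[:,:2]/p[:,2:]
    s=s*(1+c["k1"]*(s**2).sum(1,keepdims=True));K=np.array(c["K"]);return s@K[:2,:2].T+K[:2,2]
def tri(ca,ua,cb,ub):
    o1,d1=ray(ca,ua);o2,d2=ray(cb,ub);A=np.c_[d1[0],-d2[0]];t=np.linalg.lstsq(A,o2-o1,rcond=None)[0]
    a,b=o1+t[0]*d1[0],o2+t[1]*d2[0];return (a+b)/2,np.linalg.norm(a-b)
def blob(m,near):
    n,l,s,c=cv2.connectedComponentsWithStats(m.astype(np.uint8))
    ok=[i for i in range(1,n) if s[i,4]>15]; i=min(ok,key=lambda i:np.hypot(*(c[i]-near)))
    return (l==i),c[i],s[i,4]
def rect(P):
    (c,s,a)=cv2.minAreaRect(np.float32(P[:,:2]));return np.round(c,1),np.round(s,1),round(a,2)
E
python3 - <<'E'
from h import *
im={n:cv2.imread(f"pics/{n}0.png") for n in("top","scene")};C={n:camera_info(n) for n in im}
near={"top":dict(lid=(355,232),bed=(222,230),bar=(228,181)),"scene":dict(lid=(213,203),bed=(320,200),bar=(328,219))}
cen={}
for n in im:
    hsv=cv2.cvtColor(im[n],cv2.COLOR_BGR2HSV);h,s,v=cv2.split(hsv)
    M=dict(lid=v<45,bed=(v>165)&(s<60),bar=(h>15)&(h<32)&(s>150)&(v>120))
    for k in M:
        m,c,a=blob(M[k],near[n][k]); cen[n,k]=c
        pts=cv2.findNonZero(m.astype(np.uint8))[:,0]
        print(n,k,c.round(1),a,rect(onplane(C[n],pts,dict(lid=62,bed=12,bar=82)[k])))
        if k=="bed":
            hull=cv2.convexHull(pts);print(onplane(C[n],cv2.approxPolyDP(hull,4,True)[:,0],12).round(0)[:,:2].tolist())
for k in("lid","bar"): print(k,tri(C["top"],cen["top",k],C["scene"],cen["scene",k]))
E
```

```text
top lid [355.2 234.2] 907 (array([ 509.8, -181.2]), array([ 55.8, 109.8]), 74.49)
top bed [223.6 233.6] 1837 (array([514.2, 141.8]), array([116.3, 130.3]), 85.74)
[[573.0, 80.0], [445.0, 90.0], [454.0, 204.0], [528.0, 199.0], [579.0, 160.0]]
top bar [226.5 179.2] 149 (array([626.7, 135.1]), array([91.2, 10.2]), 86.03)
scene lid [212.4 202.7] 458 (array([ 518.6, -183.5]), array([48.1, 90.4]), 77.56)
scene bed [321.3 195.5] 1188 (array([524.1, 139.1]), array([118.2, 155.6]), 85.71)
[[578.0, 160.0], [594.0, 77.0], [444.0, 90.0], [452.0, 204.0], [524.0, 195.0]]
scene bar [329.2 219.2] 121 (array([628.3, 131.2]), array([99.1, 11.1]), 85.03)
lid (array([ 514.42621439, -183.5386051 ,   53.35323598]), np.float64(2.0036115203211904))
bar (array([627.06500461, 133.80435093,  79.73629231]), np.float64(2.4709965520018184))
```

move_arm(
  commands=[
    [[1.3,-3.8,1],[0,0,1],0],
    [[1.3,-3.8,1],[0,0,1],0],
    [[1.3,-3.8,1],[0,0,1],0],
    [[1.3,-3.8,1],[0,0,1],0],
    [[1.3,-3.8,1],[0,0,1],0],
    [[1.3,-3.8,0],[0,0,1],0],
    [[1.3,-3.8,0],[0,0,1],0],
    [[1.3,-3.8,0],[0,0,1],0],
    [[1.3,-3.8,0],[0,0,1],0],
    [[1.3,-3.8,0],[0,0,1],0],
  ],
)

```text
t: 1.1
eef_pos: [382.0, 190.5, 264.6]
tcp_rot: [3.142, -0.0, 2.902]
ft_force: [0.4, 0.3, 0.7]
opening: 0.215
grip_force: 0.0
```

move_arm(
  commands=[
    [[1.3,-3.8,0],[0,0,0],0],
    [[1.3,-3.8,0],[0,0,0],0],
    [[1.3,-3.8,0],[0,0,0],0],
    [[1.3,-3.8,0],[0,0,0],0],
    [[1.3,-3.8,0],[0,0,0],0],
    [[1.3,-3.7,0],[0,0,0],0],
    [[1.3,-3.7,0],[0,0,0],0],
    [[1.3,-3.7,0],[0,0,0],0],
    [[1.3,-3.7,0],[0,0,0],0],
    [[0,0,0],[0,0,0],0],
  ],
)

```text
t: 2.1
eef_pos: [499.8, -149.5, 264.0]
tcp_rot: [-3.141, -0.0, 2.898]
ft_force: [-1.5, 0.8, -0.1]
opening: 0.004
grip_force: 0.0
```

```bash
python3 - <<'E'
from h import *
s=state();c=camera_info("wrist");print(s["eef_pos"],s["tcp_rot"],np.round(c["cam_to_world"],3).tolist(),c["K"][0],c["k1"])
cv2.imwrite("pics/w1.png",read_camera("wrist"))
import pickle;pickle.dump(c,open("w1.pkl","wb"))
E
```

```text
[ 499.82529763 -149.52748994  263.95735083] [-3.14121120e+00 -1.81153823e-04  2.89816730e+00] [[0.241, 0.938, 0.249, 429.157], [0.971, -0.233, -0.062, -131.403], [0.0, 0.257, -0.966, 434.633], [0.0, 0.0, 0.0, 1.0]] [293.45657375   0.         282.24071439] -0.03482373150311789
```

View pics/w1.png

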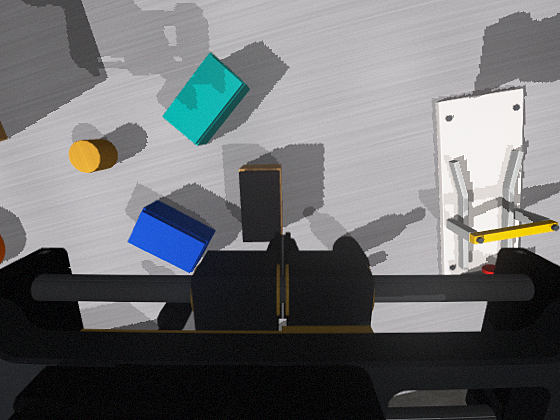

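The wrist view shows the lid at about (260,205), with its far end hidden by the gripper, and the gauge at right (480,180). I'll move forward to see the whole box.

move_arm(
  commands=[
    [[3,-1.2,0],[0,0,0],0],
    [[3,-1.2,0],[0,0,0],0],
    [[3,-1,0],[0,0,0],0],
    [[0,0,0],[0,0,0],0],
    [[0,0,0],[0,0,0],0],
  ],
)

```text
t: 2.65
eef_pos: [588.4, -178.9, 264.0]
tcp_rot: [3.141, -0.002, 2.902]
ft_force: [-0.6, -0.2, 0.2]
opening: 0.005
grip_force: 0.0
```

```bash
python3 - <<'E'
from h import *
s=state();c=camera_info("wrist");print(s["eef_pos"],s["tcp_rot"])
im=read_camera("wrist");cv2.imwrite("pics/w2.png",im)
import pickle;pickle.dump(c,open("w2.pkl","wb"))
h,sa,v=cv2.split(cv2.cvtColor(im,cv2.COLOR_BGR2HSV))
g=project(c,[512,-182,60])[0];print(g)
m,cc,a=blob(v<60,g);print(cc,a)
pts=cv2.findNonZero(m.astype(np.uint8))[:,0]
for z in(61,63,65):print(rect(onplane(c,pts,z)))
E
```

```text
[ 588.43801658 -178.85455696  264.01209759] [ 3.14113657e+00 -1.63594379e-03  2.90220147e+00]
[264.44545124 129.82670164]
[264.36873065 132.69102167] 3230
(array([ 517.1, -183.4]), array([51.2, 95.7]), 77.22)
(array([ 517.1, -183.3]), array([50.9, 95.2]), 77.22)
(array([ 517.1, -183.2]), array([50.6, 94.7]), 77.22)
```

View pics/w2.png

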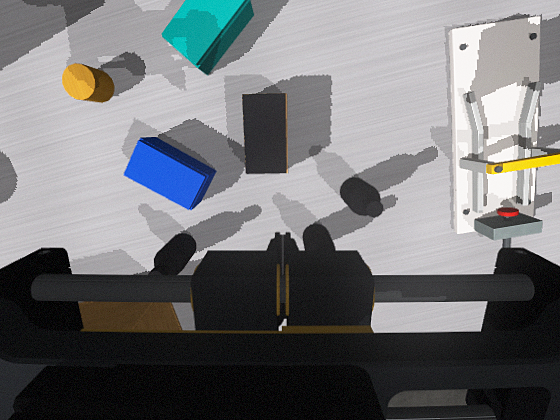

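The lid is now fully visible at (264,133). Its measured size (51×96 mm) matches, and it is centred at (517,-183) with yaw -12.8°. Next I'll move above the lid.

move_arm(
  commands=[
    [[-3,-0.2,-3],[0,0,0.9],0],
    [[-2.5,-0.2,-3],[0,0,0],0],
    [[-1.7,0,-3],[0,0,0],0],
    [[0,0,-3],[0,0,0],0],
    [[0,0,-3],[0,0,0],0],
    [[0,0,-2],[0,0,0],0],
    [[0,0,-1.2],[0,0,0],0],
    [[0,0,0],[0,0,0],0],
    [[0,0,0],[0,0,0],0],
  ],
)

```text
t: 3.6
eef_pos: [517.0, -183.9, 83.6]
tcp_rot: [-3.141, 0.001, 2.917]
ft_force: [-0.1, -0.1, -0.3]
opening: 0.004
grip_force: 0.0
```

```bash
python3 - <<'E'
from h import *
import pickle
c=pickle.load(open("w2.pkl","rb"));im=cv2.imread("pics/w2.png")
# flask bases (approx pixels), box frame
R=lambda a:np.array([[np.cos(a),np.sin(a)],[-np.sin(a),np.cos(a)]])
for z,uv in((0,[348,184]),(110,[377,208]),(110,[168,265]),(110,[316,235])):
    P=onplane(c,[uv],z)[0,:2];print(uv,P.round(),(R(np.radians(-12.8))@(P-[517,-183])).round())
h,s,v=cv2.split(cv2.cvtColor(im,cv2.COLOR_BGR2HSV))
m=((v>195)&(s<30)).astype(np.uint8)
m,cc,a=blob(m,(490,60));pts=cv2.findNonZero(m.astype(np.uint8))[:,0];print(cc,a)
hull=cv2.convexHull(pts);P=onplane(c,hull[:,0],12);print(rect(P));print(onplane(c,cv2.approxPolyDP(hull,4,True)[:,0],12)[:,:2].round(1).tolist())
red=((h<8)|(h>172))&(s>150)&(v>100)
m,cc,a=blob(red,(508,212));print(cc,a,onplane(c,[cc],36)[0].round(1))
c=camera_info("top");im=cv2.imread("pics/top0.png");h,s,v=cv2.split(cv2.cvtColor(im,cv2.COLOR_BGR2HSV))
E
```

```text
[348, 184] [617. -83.] [ 75. 120.]
[377, 208] [627. -75.] [ 84. 129.]
[168, 265] [ 638. -333.] [ 151. -119.]
[316, 235] [ 643. -150.] [115.  60.]
[503.15649867 111.36657825] 1885
(array([567. , 150.5]), array([75.8, 64.8]), 2.07)
[[537.1, 181.8], [598.9, 167.1], [605.3, 119.4], [537.7, 117.5], [528.5, 166.6]]
[508.09638554 213.21686747] 83 [705.6 129.4  36. ]
```

move_arm(
  commands=[
    [[0,0,-0.6],[0,0,0],0],
    [[0,0,-0.6],[0,0,0],0],
    [[0,0,-0.3],[0,0,0],0],
    [[0,0,-0.2],[0,0,0],0],
    [[0,0,-0.2],[0,0,0],0],
    [[0,0,-0.1],[0,0,0],0],
    [[0,0,-0.1],[0,0,0],0],
  ],
)

```text
t: 4.3
eef_pos: [516.9, -184.0, 62.1]
tcp_rot: [3.142, 0.0, 2.917]
ft_force: [-3.1, 0.9, 9.3]
opening: 0.004
grip_force: 4.3
```

move_arm(
  commands=[
    [[0,0,-0.1],[0,0,0],0],
    [[0,0,-0.1],[0,0,0],0],
    [[0,0,-0.1],[0,0,0],0],
    [[0,0,-0.1],[0,0,0],0],
  ],
)

```text
t: 4.7
eef_pos: [516.9, -184.0, 58.3]
tcp_rot: [-3.142, 0.0, 2.917]
ft_force: [-2.3, 1.4, 7.9]
opening: 0.005
grip_force: 4.3
```

move_arm(
  commands=[
    [[0,0,-0.1],[0,0,0],0],
    [[0,0,-0.1],[0,0,0],0],
  ],
)

```text
t: 4.9
eef_pos: [516.9, -184.0, 56.3]
tcp_rot: [-3.142, 0.0, 2.917]
ft_force: [-2.3, 1.0, 8.1]
opening: 0.004
grip_force: 4.4
```

move_arm(
  commands=[
    [[0,0,-0.05],[0,0,0],0],
  ],
)

```text
t: 5.0
eef_pos: [516.9, -184.0, 56.2]
tcp_rot: [-3.141, 0.001, 2.917]
ft_force: [-4.7, 1.1, 19.1]
opening: 0.009
grip_force: 9.7
```

Height 56.2 with the force jumping to 19 N means the lid is home. I'll hold, lift, open and straddle the box.

move_arm(
  commands=[
    [[0,0,0],[0,0,0],0],
    [[0,0,0],[0,0,0],0],
    [[0,0,0],[0,0,0],0],
    [[0,0,1],[0,0,0],0],
    [[0,0,3],[0,0,0],1],
    [[0,0,1],[0,0,0],1],
    [[0,0,0],[0,0,0],1],
    [[0,0,0],[0,0,0],1],
    [[0,0,0],[0,0,0],1],
    [[0,0,0],[0,0,0],1],
  ],
)

```text
t: 6.0
eef_pos: [516.5, -183.8, 104.3]
tcp_rot: [3.141, -0.001, 2.917]
ft_force: [0.3, -0.4, 0.5]
opening: 0.448
grip_force: 0.0
```

move_arm(
  commands=[
    [[0,0,0],[0,0,0],1],
    [[0,0,0],[0,0,0],1],
  ],
)

```text
t: 6.2
eef_pos: [516.8, -183.9, 104.8]
tcp_rot: [3.141, -0.001, 2.917]
ft_force: [-0.5, -0.2, -0.6]
opening: 0.618
grip_force: 0.0
```

Next I'll finish opening, descend to about z=22, and close.

move_arm(
  commands=[
    [[0,0,0],[0,0,0],1],
    [[0,0,0],[0,0,0],1],
    [[0,0,0],[0,0,0],1],
    [[0,0,0],[0,0,0],1],
    [[0,0,-2],[0,0,0],1],
    [[0,0,-2],[0,0,0],1],
    [[0,0,-2],[0,0,0],1],
    [[0,0,-1.3],[0,0,0],1],
    [[0,0,-1],[0,0,0],1],
    [[0,0,0],[0,0,0],1],
  ],
)

```text
t: 7.2
eef_pos: [516.5, -183.8, 21.2]
tcp_rot: [3.141, -0.002, 2.917]
ft_force: [0.2, 0.6, -0.2]
opening: 0.999
grip_force: 0.0
```

move_arm(
  commands=[
    [[0,0,0],[0,0,0],0.3],
    [[0,0,0],[0,0,0],0.3],
    [[0,0,0],[0,0,0],0.3],
    [[0,0,0],[0,0,0],0.3],
    [[0,0,0],[0,0,0],0.3],
    [[0,0,0],[0,0,0],0.3],
    [[0,0,0],[0,0,0],0.3],
  ],
)

```text
t: 7.9
eef_pos: [516.9, -184.0, 22.4]
tcp_rot: [3.142, 0.0, 2.917]
ft_force: [0.2, 0.2, 2.5]
opening: 0.586
grip_force: 30.0
```

move_arm(
  commands=[
    [[0,0,1],[0,0,0],0.3],
    [[0,0,3],[0,0,0],0.3],
    [[0,0,4],[0,0,0],0.3],
    [[0,0,4],[0,0,0],0.3],
    [[0,1,4],[0,0,0],0.3],
    [[1,3,2],[0,0,2],0.3],
    [[1,4,0],[0,0,2],0.3],
    [[1,4,0],[0,0,2],0.3],
    [[2,4,0],[0,0,2.5],0.3],
    [[2,4,0],[0,0,0],0.3],
  ],
)

```text
t: 8.9
eef_pos: [586.8, 17.7, 202.7]
tcp_rot: [3.142, -0.0, 3.067]
ft_force: [1.4, -1.0, -4.3]
opening: 0.588
grip_force: 30.0
```

move_arm(
  commands=[
    [[1,4,0],[0,0,0],0.3],
    [[1,4,0],[0,0,0],0.3],
    [[0,3,0],[0,0,0],0.3],
    [[0,1.5,0],[0,0,0],0.3],
    [[0,0,0],[0,0,0],0.3],
    [[0,0,0],[0,0,0],0.3],
  ],
)

```text
t: 9.5
eef_pos: [606.6, 140.4, 202.1]
tcp_rot: [-3.141, -0.001, 3.066]
ft_force: [-0.5, -0.3, -5.0]
opening: 0.584
grip_force: 30.0
```

```bash
python3 - <<'E'
from h import *
import pickle
s=state();c=camera_info("wrist");print(s["eef_pos"],s["tcp_rot"])
im=read_camera("wrist");cv2.imwrite("pics/w3.png",im);pickle.dump(c,open("w3.pkl","wb"))
h,sa,v=cv2.split(cv2.cvtColor(im,cv2.COLOR_BGR2HSV))
g=project(c,[[447.5,147.5,12],[627,134,82]]);print(g)
E
```

```text
[606.55578869 140.37072386 202.13599517] [-3.14117752e+00 -5.83491552e-04  3.06559502e+00]
[[277.14073623  51.25740346]
 [276.8800686  223.11820981]]
```

View pics/w3.png

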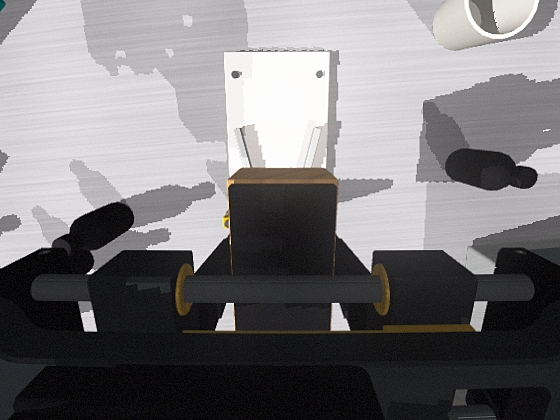

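The wrist view shows the bed's rear edge at row 51 and side edges near columns 225 and 338. The flares are at (247,145) and (312,145), and the held box is at (283,215).

```bash
python3 - <<'E'
from h import *
import pickle
c=pickle.load(open("w3.pkl","rb"));g=cv2.GaussianBlur(cv2.imread("pics/w3.png"),(3,3),0)[:,:,1].astype(int)
print(g[90,215:235],g[90,325:345],g[45:60,280])
L=[];Rr=[]
for r in range(60,120,3):
    d=np.diff(g[r]); L.append((215+np.argmax(d[215:240])+.5,r)); Rr.append((318+np.argmin(d[318:348])+.5,r))
T=[(u,40+np.argmax(np.diff(g[40:60,u]))+.5) for u in range(235,325,5)]
for n,e in(("L",L),("R",Rr),("T",T)):
    P=onplane(c,e,12)[:,:2];f=cv2.fitLine(np.float32(P),cv2.DIST_HUBER,0,.01,.01).ravel();print(n,P.mean(0).round(1),np.degrees(np.arctan(f[1]/f[0])).round(2),np.std((P-f[2:])@[-f[1],f[0]]).round(2))
s=state();print(s["tcp_rot"])
# held box lid top: black region edges at rows 190-240, at z = TCP z+34
for r in(195,205,215,225,235):
    d=np.diff(g[r]);print(r,215+np.argmin(d[215:245]),325+np.argmax(d[325:350]))
E
```

```text
[181 182 182 181 181 182 183 184 182 190 220 243 246 243 243 243 243 244
 244 243] [253 255 245 210 170 157 161 161 159 158 158 155 167 203 226 227 225 226
 226 225] [219 218 212 199 192 182 185 227 255 253 253 253 253 253 253]
L [482.5  84.9] -3.56 3.86
R [491.6 203. ] -3.76 0.29
T [447.7 147.9] 85.62 0.04
[-3.14128001e+00 -3.83130374e-04  3.06475026e+00]
195 227 336
205 228 336
215 224 335
225 229 335
235 227 336
```

move_arm(
  commands=[
    [[-3,0,0],[0,0,0],0.3],
    [[-3,0,0],[0,0,0],0.3],
    [[-3,0,0],[0,0,0],0.3],
    [[-1.6,0.25,-2],[0,0,0.2],0.3],
    [[0,0,-4],[0,0,0],0.3],
    [[0,0,-4],[0,0,0],0.3],
    [[0,0,-3],[0,0,0],0.3],
    [[0,0,-2],[0,0,0],0.3],
    [[0,0,-1],[0,0,0],0.3],
    [[0,0,0],[0,0,0],0.3],
  ],
)

```text
t: 10.55
eef_pos: [500.8, 142.6, 41.5]
tcp_rot: [-3.141, -0.001, 3.068]
ft_force: [0.6, -1.2, -4.5]
opening: 0.589
grip_force: 30.0
```

move_arm(
  commands=[
    [[0,0,-0.3],[0,0,0],0.3],
    [[0,0,-0.2],[0,0,0],0.3],
    [[0,0,-0.1],[0,0,0],0.3],
    [[0,0,0],[0,0,0],0.3],
  ],
)

```text
t: 10.95
eef_pos: [501.0, 143.6, 36.6]
tcp_rot: [3.141, 0.001, 3.069]
ft_force: [0.0, 0.1, -4.3]
opening: 0.587
grip_force: 30.0
```

move_arm(
  commands=[
    [[0,0,-0.1],[0,0,0],0.3],
    [[0,0,-0.1],[0,0,0],0.3],
    [[0,0,0],[0,0,0],0.3],
  ],
)

```text
t: 11.25
eef_pos: [501.0, 143.6, 34.3]
tcp_rot: [3.141, 0.0, 3.069]
ft_force: [-0.5, 0.9, 0.8]
opening: 0.588
grip_force: 30.0
```

Landed on the bed. I'll release, lift, go behind the box and shut the fingers.

move_arm(
  commands=[
    [[0,0,0],[0,0,0],1],
    [[0,0,0],[0,0,0],1],
    [[0,0,0],[0,0,0],1],
    [[0,0,0],[0,0,0],1],
    [[0,0,2],[0,0,0],0.9],
    [[0,0,3],[0,0,0],0.9],
    [[0,0,3],[0,0,0],0.9],
    [[-3,0.2,0],[0,0,0],0],
    [[-3,0.2,0],[0,0,0],0],
    [[-2,0.1,0],[0,0,0],0],
  ],
)

```text
t: 12.25
eef_pos: [419.1, 148.5, 114.4]
tcp_rot: [3.142, -0.0, 3.069]
ft_force: [-0.4, -0.5, -0.2]
opening: 0.703
grip_force: 0.0
```

```bash
python3 - <<'E'
from h import *
s=state();print(s["eef_pos"],s["tcp_rot"],s["ft_force"],s["opening"])
im=read_camera("top");cv2.imwrite("pics/t1.png",cv2.resize(im[110:290,150:330],None,fx=3,fy=3))
E
```

```text
[419.0518036  148.50325388 114.39654131] [ 3.14153417e+00 -2.19488628e-04  3.06898755e+00] [-0.3698129  -0.50385151 -0.19630779] 0.7033086097571308
```

View pics/t1.png

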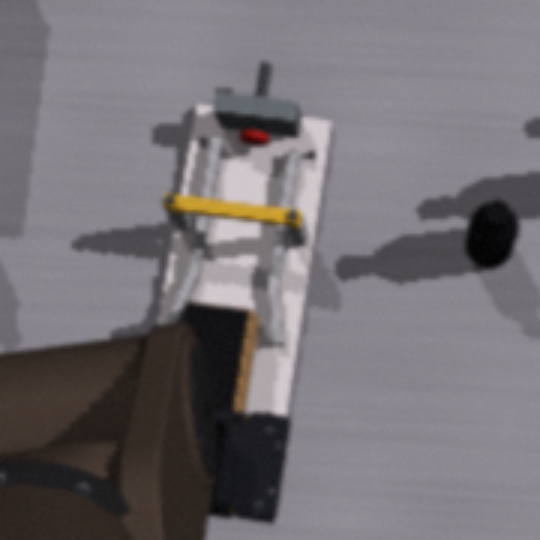

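The box stands on the bed at the flare entrance, with the red bumper near the block at crop (255,135). I'll shut the fingers and lower behind the box.

move_arm(
  commands=[
    [[0,0,0],[0,0,0],0],
    [[0,0,0],[0,0,0],0],
    [[0,0,0],[0,0,0],0],
    [[0,0,0],[0,0,0],0],
    [[0,0,-2],[0,0,0],0],
    [[0,0,-2],[0,0,0],0],
    [[0,0,-2],[0,0,0],0],
    [[0,0,-2],[0,0,0],0],
    [[0,0,-0.1],[0,0,0],0],
    [[0,0,0],[0,0,0],0],
  ],
)

```text
t: 13.3
eef_pos: [421.0, 148.5, 33.1]
tcp_rot: [-3.141, -0.001, 3.069]
ft_force: [0.9, -0.3, 0.6]
opening: -0.001
grip_force: 0.0
```

move_arm(
  commands=[
    [[0.5,-0.04,0],[0,0,0],0],
    [[0.5,-0.04,0],[0,0,0],0],
    [[0.5,-0.04,0],[0,0,0],0],
    [[0.5,-0.04,0],[0,0,0],0],
    [[0.5,-0.04,0],[0,0,0],0],
    [[0.5,-0.04,0],[0,0,0],0],
    [[0,0,0],[0,0,0],0],
  ],
)

```text
t: 14.0
eef_pos: [451.0, 146.0, 33.2]
tcp_rot: [-3.142, -0.001, 3.069]
ft_force: [-1.0, -1.1, 0.3]
opening: 0.003
grip_force: 0.5
```

move_arm(
  commands=[
    [[0.5,-0.04,0],[0,0,0],0],
    [[0.5,-0.04,0],[0,0,0],0],
    [[0.5,-0.04,0],[0,0,0],0],
    [[0.5,-0.04,0],[0,0,0],0],
    [[0.5,-0.04,0],[0,0,0],0],
    [[0.5,-0.04,0],[0,0,0],0],
    [[0.5,-0.04,0],[0,0,0],0],
    [[0.5,-0.04,0],[0,0,0],0],
  ],
)

```text
t: 14.8
eef_pos: [490.5, 142.9, 33.2]
tcp_rot: [-3.141, -0.001, 3.069]
ft_force: [-6.3, -0.3, 4.1]
opening: 0.005
grip_force: 2.9
```

move_arm(
  commands=[
    [[0.4,-0.03,0],[0,0,0],0],
    [[0.4,-0.03,0],[0,0,0],0],
    [[0.4,-0.03,0],[0,0,0],0],
    [[0.4,-0.03,0],[0,0,0],0],
    [[0.4,-0.03,0],[0,0,0],0],
    [[0,0,0],[0,0,0],0],
  ],
)

```text
t: 15.4
eef_pos: [511.4, 141.4, 33.1]
tcp_rot: [3.141, 0.0, 3.069]
ft_force: [-1.4, -0.5, 1.0]
opening: 0.006
grip_force: 0.4
```

```bash
python3 - <<'E'
from h import *
s=state();print(s["eef_pos"],s["tcp_rot"],s["ft_force"])
c=camera_info("scene");im=read_camera("scene");cv2.imwrite("pics/s1.png",cv2.resize(im[130:300,260:400],None,fx=3.5,fy=3.5))
E
```

```text
[511.35483733 141.37707233  33.14162427] [3.14141601e+00 4.55843053e-04 3.06875232e+00] [-1.44279152 -0.5160893   0.99177541]
```

View pics/s1.png

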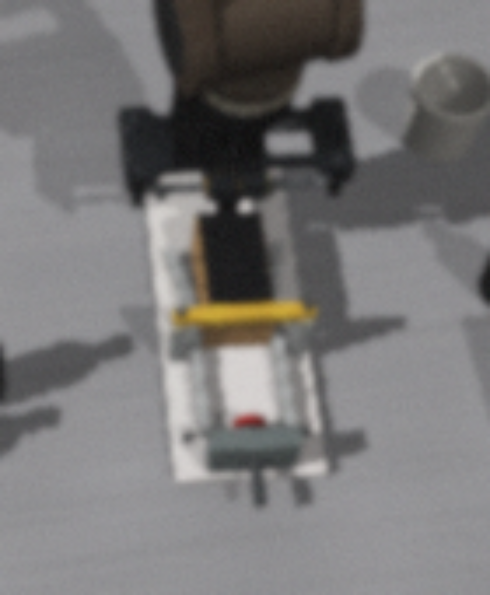

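The box sits squarely in the lane with its front just under the bar. The bumper at crop (248,420) is about 75 mm further on.

move_arm(
  commands=[
    [[0.4,-0.03,0],[0,0,0],0],
    [[0.4,-0.03,0],[0,0,0],0],
    [[0.4,-0.03,0],[0,0,0],0],
    [[0.4,-0.03,0],[0,0,0],0],
    [[0.4,-0.03,0],[0,0,0],0],
    [[0.4,-0.03,0],[0,0,0],0],
    [[0.4,-0.03,0],[0,0,0],0],
    [[0.4,-0.03,0],[0,0,0],0],
    [[0.4,-0.03,0],[0,0,0],0],
    [[0.4,-0.03,0],[0,0,0],0],
  ],
)

```text
t: 16.45
eef_pos: [551.2, 138.4, 33.1]
tcp_rot: [3.142, -0.0, 3.069]
ft_force: [-3.0, -0.4, 0.3]
opening: 0.007
grip_force: 1.7
```

move_arm(
  commands=[
    [[0.2,-0.015,0],[0,0,0],0],
    [[0.2,-0.015,0],[0,0,0],0],
    [[0.2,-0.015,0],[0,0,0],0],
    [[0.2,-0.015,0],[0,0,0],0],
    [[0.2,-0.015,0],[0,0,0],0],
    [[0.2,-0.015,0],[0,0,0],0],
    [[0.2,-0.015,0],[0,0,0],0],
  ],
)

```text
t: 17.15
eef_pos: [565.1, 137.4, 33.2]
tcp_rot: [3.141, 0.0, 3.069]
ft_force: [-3.2, -0.1, -0.4]
opening: 0.003
grip_force: 1.3
```

```bash
python3 - <<'E'
from h import *
s=state();print(s["eef_pos"],s["tcp_rot"],s["ft_force"])
c=camera_info("scene");im=read_camera("scene");cv2.imwrite("pics/s2.png",cv2.resize(im[190:280,290:370],None,fx=6,fy=6,interpolation=cv2.INTER_CUBIC))
E
```

```text
[565.07201457 137.36353382  33.16144452] [3.14148934e+00 1.23141515e-04 3.06888702e+00] [-3.18324252 -0.09492352 -0.38028799]
```

View pics/s2.png

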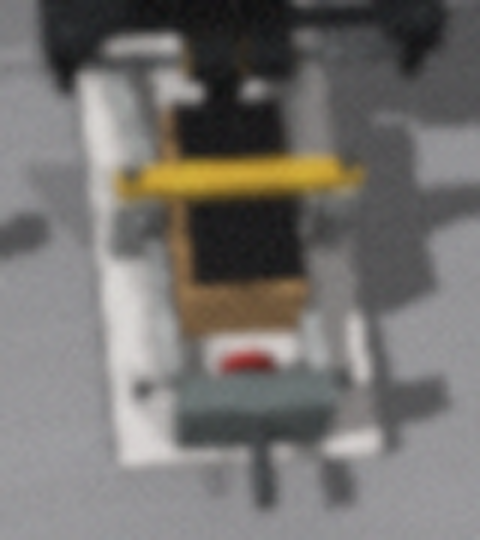

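The box front at crop row 330 is still some 25–30 mm from the bumper at (248,362).

move_arm(
  commands=[
    [[0.2,-0.015,0],[0,0,0],0],
    [[0.2,-0.015,0],[0,0,0],0],
    [[0.2,-0.015,0],[0,0,0],0],
    [[0.2,-0.015,0],[0,0,0],0],
    [[0.2,-0.015,0],[0,0,0],0],
    [[0.2,-0.015,0],[0,0,0],0],
  ],
)

```text
t: 17.8
eef_pos: [577.0, 136.5, 33.2]
tcp_rot: [3.142, -0.0, 3.069]
ft_force: [-3.1, 0.3, 0.2]
opening: 0.004
grip_force: 1.6
```

```bash
python3 - <<'E'
from h import *
s=state();print(s["eef_pos"],s["ft_force"])
c=camera_info("scene");im=read_camera("scene")
h,sa,v=cv2.split(cv2.cvtColor(im,cv2.COLOR_BGR2HSV))
R=np.array([.9973,-.0732])
red=((h<8)|(h>172))&(sa>110)&(v>70)
m,cc,a=blob(red,(331,251));ys=np.where(m)[0];print("red",cc,a,ys.min(),ys.max())
# rear-most visible red = disc top edge (z=49) if not occluded
P=onplane(c,[[cc[0],ys.min()]],47)[0];print("bumper gx",(P[:2]-[592.2,136.2])@R)
# box front-top edge: tan below black lid
col=im[225:262,331].astype(int);print(col.tolist())
E
```

```text
[577.00276436 136.46871245  33.16192948] [-3.07141332  0.25903125  0.15972827]
red [330.33333333 249.25      ] 24 248 251
bumper gx 106.93021963033969
[[30, 28, 30], [33, 32, 32], [27, 27, 26], [29, 28, 28], [28, 27, 28], [31, 30, 29], [32, 30, 29], [30, 30, 30], [31, 29, 31], [32, 29, 27], [29, 29, 30], [31, 29, 31], [30, 28, 31], [34, 32, 33], [29, 30, 33], [38, 45, 54], [50, 67, 85], [56, 81, 102], [61, 84, 108], [62, 87, 110], [59, 86, 109], [59, 84, 111], [53, 73, 119], [44, 56, 136], [37, 41, 143], [40, 40, 120], [65, 65, 100], [91, 93, 94], [112, 112, 103], [115, 115, 107], [115, 116, 106], [117, 116, 108], [112, 111, 101], [97, 95, 90], [77, 78, 74], [68, 68, 60], [68, 69, 65]]
```

move_arm(
  commands=[
    [[0.1,-0.007,0],[0,0,0],0],
    [[0.1,-0.007,0],[0,0,0],0],
    [[0.1,-0.007,0],[0,0,0],0],
    [[0.1,-0.007,0],[0,0,0],0],
    [[0.05,-0.004,0],[0,0,0],0],
  ],
)

```text
t: 18.35
eef_pos: [581.5, 136.1, 33.2]
tcp_rot: [3.141, 0.0, 3.069]
ft_force: [-4.4, -0.6, 0.5]
opening: 0.001
grip_force: 1.9
```

move_arm(
  commands=[
    [[0.05,-0.004,0],[0,0,0],0],
    [[0.05,-0.004,0],[0,0,0],0],
    [[0.05,-0.004,0],[0,0,0],0],
  ],
)

```text
t: 18.65
eef_pos: [582.9, 136.0, 33.2]
tcp_rot: [3.142, -0.0, 3.069]
ft_force: [-4.2, 0.8, 0.5]
opening: 0.004
grip_force: 1.8
```

move_arm(
  commands=[
    [[0.05,-0.004,0],[0,0,0],0],
    [[0.05,-0.004,0],[0,0,0],0],
  ],
)

```text
t: 18.85
eef_pos: [583.9, 135.9, 33.2]
tcp_rot: [3.142, -0.0, 3.069]
ft_force: [-3.9, -0.3, 0.8]
opening: 0.003
grip_force: 1.9
```

move_arm(
  commands=[
    [[0.04,-0.003,0],[0,0,0],0],
    [[0.04,-0.003,0],[0,0,0],0],
  ],
)

```text
t: 19.05
eef_pos: [584.7, 135.9, 33.2]
tcp_rot: [3.142, -0.0, 3.069]
ft_force: [-3.3, -0.0, 1.2]
opening: 0.003
grip_force: 2.0
```

```bash
python3 - <<'E'
from h import *
c=camera_info("scene");R=np.array([.9973,-.0732])
# at TCP 577: black->tan transition = lid front top edge (z=68) ; lid front is 48 from centre
for r,z in((240.3,68),(240.3,60)):
    print(z,(onplane(c,[[331,r]],z)[0,:2]-[592.2,136.2])@R)
im=read_camera("scene");print(im[236:256,331].tolist())
E
```

```text
68 94.06858442754465
60 90.10857714206907
[[30, 30, 30], [30, 29, 29], [32, 31, 31], [29, 29, 28], [30, 26, 28], [31, 32, 32], [33, 38, 42], [50, 69, 84], [70, 100, 125], [72, 104, 133], [63, 92, 123], [54, 76, 121], [48, 61, 141], [39, 46, 143], [43, 43, 123], [66, 66, 100], [89, 88, 91], [110, 111, 104], [113, 113, 105], [115, 114, 106]]
```

move_arm(
  commands=[
    [[0.04,-0.003,0],[0,0,0],0],
    [[0.04,-0.003,0],[0,0,0],0],
  ],
)

```text
t: 19.3
eef_pos: [585.5, 135.8, 33.2]
tcp_rot: [3.142, 0.0, 3.069]
ft_force: [-4.2, 0.2, 1.7]
opening: 0.003
grip_force: 2.0
```

move_arm(
  commands=[
    [[0.04,-0.003,0],[0,0,0],0],
    [[0.04,-0.003,0],[0,0,0],0],
  ],
)

```text
t: 19.5
eef_pos: [586.3, 135.8, 33.2]
tcp_rot: [3.142, -0.0, 3.069]
ft_force: [-3.6, 0.9, 2.2]
opening: 0.007
grip_force: 2.1
```

move_arm(
  commands=[
    [[0.04,-0.003,0],[0,0,0],0],
    [[0.04,-0.003,0],[0,0,0],0],
  ],
)

```text
t: 19.7
eef_pos: [587.1, 135.7, 33.2]
tcp_rot: [3.141, -0.0, 3.069]
ft_force: [-4.5, 0.6, 1.9]
opening: 0.009
grip_force: 2.1
```

move_arm(
  commands=[
    [[0.04,-0.003,0],[0,0,0],0],
    [[0.04,-0.003,0],[0,0,0],0],
  ],
)

```text
t: 19.9
eef_pos: [587.9, 135.6, 33.2]
tcp_rot: [3.142, -0.0, 3.069]
ft_force: [-4.1, 0.4, 1.5]
opening: 0.005
grip_force: 2.2
```

move_arm(
  commands=[
    [[0.04,-0.003,0],[0,0,0],0],
    [[0.04,-0.003,0],[0,0,0],0],
  ],
)

```text
t: 20.1
eef_pos: [588.4, 135.6, 33.2]
tcp_rot: [3.142, -0.001, 3.069]
ft_force: [-6.1, 0.5, 4.0]
opening: 0.003
grip_force: 3.4
```

move_arm(
  commands=[
    [[0.02,-0.001,0],[0,0,0],0],
    [[0,0,0],[0,0,0],0],
  ],
)

```text
t: 20.3
eef_pos: [588.4, 135.6, 33.2]
tcp_rot: [-3.142, -0.001, 3.069]
ft_force: [-6.9, 1.2, 3.1]
opening: 0.004
grip_force: 3.2
```

move_arm(
  commands=[
    [[0.04,-0.003,0],[0,0,0],0],
    [[0,0,0],[0,0,0],0],
  ],
)

```text
t: 20.5
eef_pos: [588.5, 135.6, 33.2]
tcp_rot: [-3.141, -0.002, 3.069]
ft_force: [-8.6, 1.1, 5.1]
opening: 0.005
grip_force: 4.2
```

move_arm(
  commands=[
    [[0.05,-0.004,0],[0,0,0],0],
    [[0.05,-0.004,0],[0,0,0],0],
    [[0,0,0],[0,0,0],0],
  ],
)

```text
t: 20.8
eef_pos: [588.4, 135.6, 33.2]
tcp_rot: [-3.141, -0.004, 3.069]
ft_force: [-12.5, 1.6, 8.5]
opening: 0.001
grip_force: 6.6
```

move_arm(
  commands=[
    [[0.06,-0.004,0],[0,0,0],0],
    [[0,0,0],[0,0,0],0],
    [[0,0,0],[0,0,0],0],
    [[0,0,0],[0,0,0],0],
    [[0,0,0],[0,0,0],0],
    [[0,0,0],[0,0,0],0],
    [[0,0,0],[0,0,0],0],
    [[0,0,0],[0,0,0],0],
    [[0,0,0],[0,0,0],0],
    [[0,0,0],[0,0,0],0],
  ],
)

```text
t: 21.8
eef_pos: [588.5, 135.6, 33.2]
tcp_rot: [-3.141, -0.005, 3.069]
ft_force: [-15.4, 1.7, 10.8]
opening: 0.006
grip_force: 8.0
```

I held about 15 N for a second at the predicted bumper position. Now I'll back off straight and lift.

move_arm(
  commands=[
    [[-0.1,0.007,0],[0,0,0],0],
    [[-0.1,0.007,0],[0,0,0],0],
    [[-0.2,0.015,0],[0,0,0],0],
    [[-1,0.07,0],[0,0,0],0],
    [[-2,0.15,0],[0,0,0],0],
    [[-3,0.2,0],[0,0,0],0],
    [[-3,0.2,2],[0,0,0],0],
    [[-3,0.2,3],[0,0,0],0],
    [[0,0,3],[0,0,0],0],
    [[0,0,0],[0,0,0],0],
  ],
)

```text
t: 22.8
eef_pos: [467.7, 144.4, 116.5]
tcp_rot: [3.14, 0.006, 3.069]
ft_force: [0.4, -0.1, -0.5]
opening: 0.005
grip_force: 0.0
```

```bash
python3 - <<'E'
from h import *
s=state();print(s["eef_pos"],s["ft_force"])
a=read_camera("scene")[190:280,290:370];b=read_camera("top")[130:220,190:270]
cv2.imwrite("pics/f.png",cv2.resize(np.hstack([a,b]),None,fx=5,fy=5,interpolation=cv2.INTER_CUBIC))
E
```

```text
[467.69916166 144.36001019 116.46433867] [ 0.43245674 -0.10838763 -0.52295746]
```

View pics/f.png

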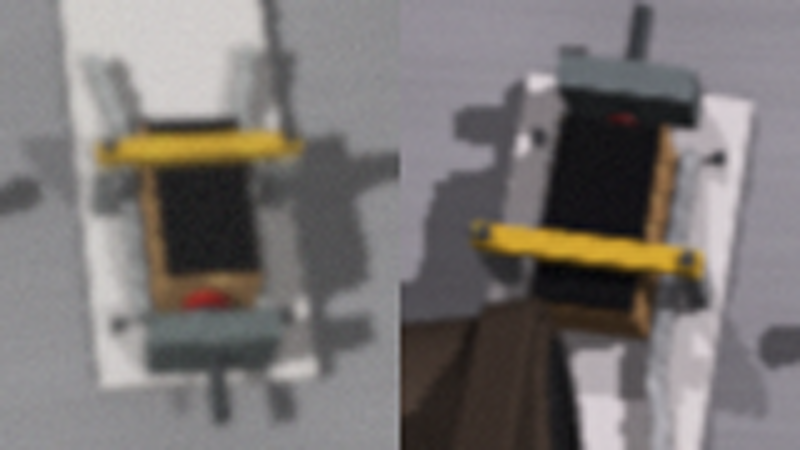

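The box stands in the lane under the bar with its front end on the bumper, at (208,298) in the left half of the picture. The arm is clear of everything, so I'll hand in.

```bash
python3 -c "
from cell import env
print(env.job_done())"
```

```text
the job is handed in; nothing more can be done
None
```

I pressed the lid home, slid the box under the bar onto the bumper and held it there at about 15 N for a second, then let go and handed the job in at about 23 s; no verdict came back.

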